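Third hand at the radio desk: charge the solvent dish, then hold the tuner's cover open

ROBOT

A 6-joint arm with a two-finger parallel gripper is mounted at the origin on the work surface. World frame = base frame: x ahead of the robot, y to its left, z up, the work surface at z = 0. Lengths are in mm, angles in rad, forces in N, time in s.
With the tool pointing down it reaches from about 325 to 775 mm from the base axis. Payload 5.5 kg.
Tool frame: the origin (TCP) lies on the centre line of the jaws, within the pads' length; the fingertips stand 19 mm ahead of it and the grasp point (between the pads) is the TCP; z points along the fingers, y is the line along which they close (so a half turn about z gives the same grasp; the last joint's range is limited). The gripper opens to 88 mm and grips with 3 to 60 N. Pads are 20 mm wide; open, the fingers measure 115 mm over their backs; the gripper's body (75 mm by 178 mm) begins 61 mm behind the grasp point.
Start: joints at [1.253, 0.091, 1.231, -0, 1.82, -0.057], TCP at [154.716, 579.724, 241.631] pointing down, gripper open.
Joint ranges: [-2.87, 2.87], [-0.86, 2.18], [0.17, 2.46], [-1.51, 4.65], [0.06, 2.69], [-2.65, 2.65]. Speed limits (rad/s): [2.57, 2.57, 3.01, 3.14, 3.14, 3.14].

INTERFACE

Orientations are given as a 3x3 rotation matrix whose columns are the frame's x, y, z axes.
In Python, from rig import status, grab_frame, camera_params, finish_job gives the robot as it stands.
- The arm moves only by the tool carry_out, never from a script. Its argument "targets" is a list that holds one entry, the list of rows, each a list of 5 numbers: the shift along the tool's x, y, z in mm, then the turn about the tool's z in rad, then the opening, from 0 (shut) to 1 (fully open). A call has 1 to 20 rows; each row is the pose to reach, as a shift and turn from the pose commanded when the call began, along the tool's axes at that moment; what a row does not reach only later rows make up. A row lasts 1/10 s, in which the tool goes at most 50 mm and 8.59 degrees, less where a joint would pass 70% of its speed; a pose out of reach is approached as far as the arm can. A call with a gripper value outside its range is refused whole. The fingers move at their own pace and stop on an object; "grip_force" is the grip in N (left out, the last holds). Time passes only in rows, so rows that repeat a pose let the fingers close. It gives the time, the measured TCP pose, the force, the opening and the grip force at its end, in the units of the state.
- status.read_state(): the state, without advancing time (a new reading comes with each control period).
- grab_frame(name): name is "scene" or "top" or "wrist"; returns the picture (400x640x3 uint8, red, green, blue); there is no depth.
- camera_params(name): a dict with "mtx" (3x3 intrinsics, pixels), "T" (4x4, takes a point from camera to world coordinates). Camera axes: x right, y down, z forward; pixel columns grow to the right and rows downward; lengths in mm; the calibration is good to about 2 mm. A picture is of the moment at which its call begins: read the wrist's pose just before it. camera_params takes no time and is no camera call; for the wrist camera it gives the pose at the moment of the call.
- finish_job(): hands the job in; it is judged then, once.
The state is a dict: "clock": time; "joint_positions": joint angles; "dq": joint speeds; "joint_torque": joint torques, N m; "tool_pos": TCP position; "orientation": TCP orientation; "ft_force": force on the tool from outside, world axes, zero at the start; "wrist_torque": the same for the moment, N m; "opening": finger opening in mm; "grasp_force": force on a finger pad.
Only numpy, scipy, OpenCV 4.12 (cv2) and the standard library are available. Lean on these libraries where they do the work, as an engineer would, in place of code of your own. Each camera call takes 0.05 s, during which the arm holds its last target. There are 200 camera calls.

TASK

I want to clean the relay contacts in the grey antenna tuner. First press the steel dish of the blue solvent bottle all the way down and let it come back up, so that there is solvent in it for my swab; then swing the tuner's hinged cover up by its yellow pull tab to 60 degrees, steadily, without flinging it or letting it drop, and never past 75 degrees because the fan wires in the cover are short. The cover falls shut by itself, so finish while still holding it at 60 degrees, with everything else on the table left where it is.

Things in the scene. Friction and masses are not known exactly. Their poses are not given: they have to be found in the camera images.
- tuner: antenna tuner, a fixed grey weatherproof box 160 mm deep (its x) by 240 mm wide (its y) and 90 mm high with its cover shut; origin at the centre of its underside, its z up, its -x side is the front with the pull tab and its +x edge carries the hinge. Coax sockets and cable glands stick out up to 18 mm from its two ends
- hinge (a point): point on the cover's hinge line, midway along it: on the tuner 80 mm behind the box's centre (+x) and 70 mm above the table; does not move; axes as the tuner's, the hinge line is its y
- cover (a joint): angle of the tuner's cover in rad: 0 is shut, grows as its front edge swings up and away from the front; 1.047 is 60 degrees; stops at 1.9. The cover is a 160 x 240 mm shell 20 mm high of about 0.35 to 0.6 kg, hinged freely at the rear edge; nothing keeps it up below 90 degrees
- tab (a point): grip point on the cover's yellow pull tab: a tongue 26 mm wide (y), 10 mm thick (z), 45 mm long, out of the middle of the cover's front edge, free below. The point is at mid width and thickness, 30 mm out from the cover's front face, 190 mm from the hinge along the cover and 8 mm off it, to the top side (78 mm above the table when shut). Axes turn with the cover: -x outwards, z out of its top
- bottle: blue solvent bottle 72 mm in diameter standing in a fixed round dark steel holder 100 mm in diameter, with a round steel pump dish on top; origin at the centre of the holder's underside; all together 142 mm high
- dish (a point): centre of the top face of the round steel pump dish (48 mm in diameter, flat), 142 mm above the table when up; moves straight down with the pump
- pump (a joint): travel of the pump dish in m: 0 is up, 0.010 is all the way down; sprung, 3 N to start it and 7 N at the bottom; springs back when let go
- swabs: clear tub of cotton swabs, 76 mm in diameter, 85 mm high with the swabs, loose; origin at the centre of its underside
- screwdriver: loose red screwdriver, 150 mm long, lying on the table in front of the tuner along its own x; origin at about the middle of its length
- mug: loose blue mug, 80 mm in diameter, 92 mm high, handle at its +y; origin at the centre of its underside
- multimeter: loose yellow multimeter lying flat, 175 x 85 x 48 mm; origin at the centre of its underside
- solder_reel: loose reel of solder standing on its flange, 62 mm in diameter, 36 mm high; origin at the centre of its underside
- microphone: loose black hand microphone lying flat, 95 x 66 x 28 mm; origin at the centre of its underside
Things that resemble listed ones, but are neither listed nor needed, are in the scene too. Leave any red look-alike of the bottle alone.

How it is judged:
By the outcome, as a careful person would: the job done as asked, in the order asked, and still so for the second after the job is handed in, while the arm keeps its last pose, push and grip.
It also fails if it takes over 51 s, if anything falls off the work surface, if the arm or the gripper's body presses on something with over 40 N, if the wrist force passes 120 N, or if a joint passes its speed limit or range.

## Working session

There is one attempt and no reset: what is moved stays moved. The work goes in short steps, Python scripts to look and compute and a tool call to move; the robot and the scene stay as the last step left them, time stands still between calls to the robot, and variables do not carry over. Pictures are saved under pics/ and viewed, at most 10 in all, crops included, and the job is handed in when it is done.

Besides the shell and the picture viewer there is one more tool, called after "Request:" as a command line: name --argument value ..., lists and objects as JSON in quotes. carry_out: Moves the arm, as the interface text tells. Its arguments: {"type":"object","properties":{"targets":{"type":"array","items":{"type":"array","items":{"type":"array","items":{"type":"number"}}}},"grip_force":{"type":"number"}},"required":["targets"]}

```bash
mkdir -p pics; python3 - <<'E'
from rig import *
import cv2,numpy as np
s=status.read_state();print(s)
for n in("scene","top"):
    f=grab_frame(n);cv2.imwrite(f"pics/{n}0.png",f[:,:,::-1]);p=camera_params(n);print(n,p["mtx"].round(1).tolist(),p["T"].round(4).tolist())
E
```

```text
{'clock': 0.0, 'joint_positions': array([ 1.25332474e+00,  9.18328187e-02,  1.23189154e+00, -2.61555715e-06,
        1.81978383e+00, -5.66900984e-02]), 'dq': array([-3.25798549e-05, -1.55817597e-04, -9.80468770e-04, -2.31195508e-04,
        9.00829098e-04,  2.53017050e-04]), 'joint_torque': array([ 4.01113057e-04, -4.46473467e+01, -4.06431735e+01,  6.95511885e-02,
        2.96259939e-02, -1.65136712e-04]), 'tool_pos': array([154.61654285, 579.46558972, 240.51923657]), 'orientation': array([[-9.66188579e-01,  2.57835751e-01, -5.95556218e-04],
       [ 2.57836417e-01,  9.66186870e-01, -1.82060420e-03],
       [ 1.06001747e-04, -1.91260307e-03, -9.99998165e-01]]), 'ft_force': array([-0.19844623, -0.08161724, -0.31639865]), 'wrist_torque': array([-0.01071323, -0.03387664,  0.03488098]), 'grasp_force': 0.0, 'opening': 87.58120794365955}
scene [[372.4, 0.0, 322.7], [0.0, 372.4, 201.7], [0.0, 0.0, 1.0]] [[-0.7218, 0.4555, -0.5211, 1056.2212], [0.6921, 0.4821, -0.5372, 563.6471], [0.0065, -0.7484, -0.6632, 821.7916], [0.0, 0.0, 0.0, 1.0]]
top [[433.9, 0.0, 320.6], [0.0, 433.9, 201.2], [0.0, 0.0, 1.0]] [[-0.0021, -0.9904, 0.1379, 331.0903], [-0.9999, 0.0039, 0.013, 11.2968], [-0.0134, -0.1378, -0.9904, 1342.8913], [0.0, 0.0, 0.0, 1.0]]
```

View pics/scene0.png

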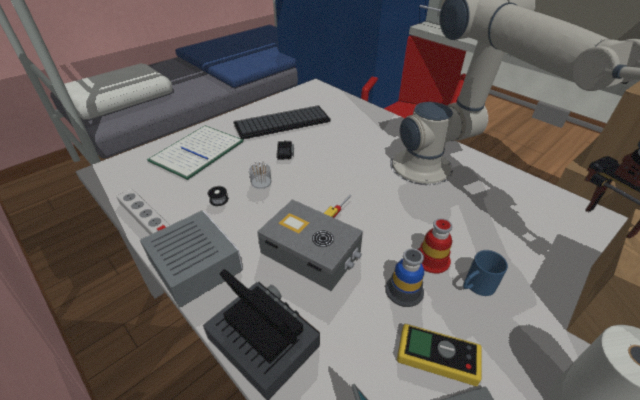

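View pics/top0.png

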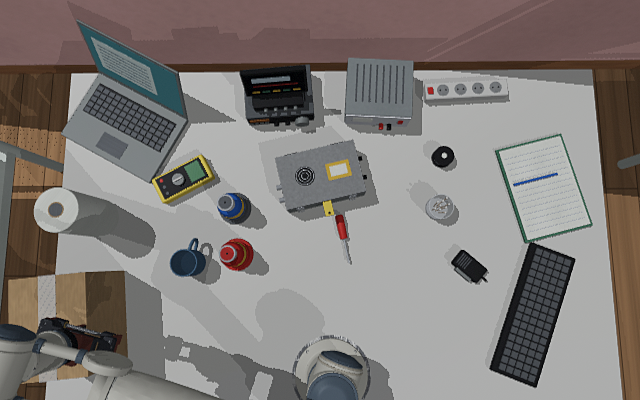

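The top view shows two bottle candidates: blue at (233,207) and red at (236,254). The blue one fits the description, and the red one is the look-alike. The grey tuner is at (322,177), its yellow tab at (327,208), and the screwdriver at (342,230). I'll enlarge this area to confirm.

```bash
python3 - <<'E'
import cv2
a=cv2.imread("pics/top0.png")[120:280,180:390];cv2.imwrite("pics/topc.png",cv2.resize(a,(788,600),interpolation=cv2.INTER_CUBIC))
a=cv2.imread("pics/scene0.png")[180:310,240:440];cv2.imwrite("pics/scenec.png",cv2.resize(a,(800,520),interpolation=cv2.INTER_CUBIC))
E
```

```text
(no output)
```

View pics/topc.png

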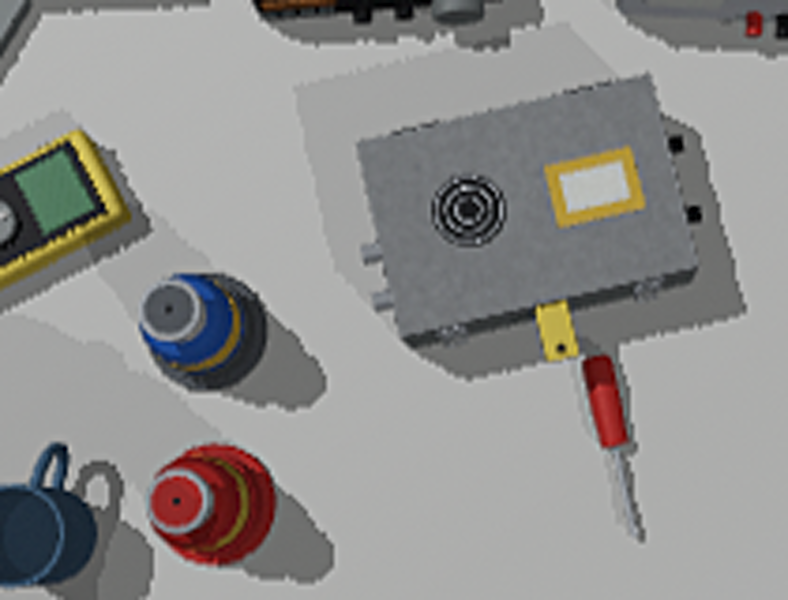

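View pics/scenec.png

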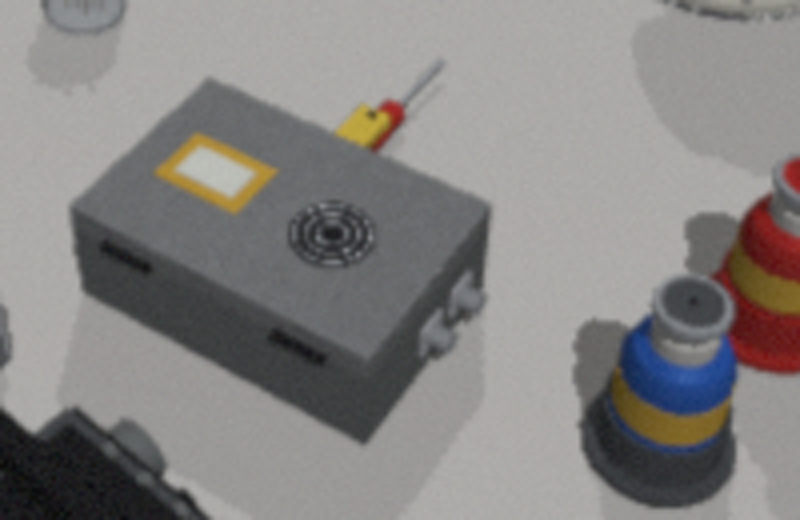

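The crop confirms the blue bottle in the dark holder, with its dish at top-crop (170,308) and scene-crop (693,300). The tuner's cover corners are clear in both views. The tab's end is at top-crop (562,357), and the screwdriver lies just in front of it. Next I'll fit the poses.

```bash
cat > h.py <<'E'
from rig import *
import numpy as np
def proj(n,P):
    p=camera_params(n);T=np.linalg.inv(p["T"]);q=(np.atleast_2d(P)@T[:3,:3].T+T[:3,3])@p["mtx"].T
    return q[:,:2]/q[:,2:]
E
python3 - <<'E'
from h import *
from scipy.optimize import least_squares
tc=lambda a:np.array(a,float)*[210/788,160/600]+[180,120]-.4
sc=lambda a:np.array(a,float)/4+[240,180]-.4
C=np.array([[80,120,90],[80,-120,90],[-80,-120,90],[-80,120,90]])
L=np.vstack([C,[[-125,13,83],[-125,-13,83]]])
ut=tc([(358,143),(650,75),(697,268),(403,333),(547,360),(578,354)]);us=sc([(368,362),(73,207),(210,80),(490,207)])
def W(v,P):
    c,s=np.cos(v[2]),np.sin(v[2]);return P@np.array([[c,s,0],[-s,c,0],[0,0,1]])+[v[0],v[1],0]
f=lambda v:np.r_[(proj("top",W(v,L))-ut).ravel(),(proj("scene",W(v,C))-us).ravel()]
r=least_squares(f,[560,0,.2]);v=r.x;print("tuner",v,r.fun.reshape(-1,2).round(1).tolist())
g=lambda p:np.r_[(proj("top",[*p,142])-tc([(170,308)])).ravel(),(proj("scene",[*p,142])-sc([(693,300)])).ravel()]
d=least_squares(g,[500,200]);print("dish",d.x,d.fun)
s=status.read_state();R=s["orientation"];p=s["tool_pos"]
print("tab",W(v,np.array([[-110,0,78.]])),"tab60",W(v,np.array([[80-88.1,0,238.5]])))
for a in (0,.8,1.047,1.3):print(a,W(v,np.array([[80-190*np.cos(a)+8*np.sin(a),0,70+190*np.sin(a)+8*np.cos(a)]])))
yaw=np.arctan2(R[1,1],R[0,1]);print("tool y yaw",yaw,"want",v[2]+np.pi/2)
print("dish shift tool",R.T@(np.r_[d.x,181]-p))
c=camera_params("wrist");print(R.T@(c["T"][:3,3]-p),(R.T@c["T"][:3,:3]).round(2).tolist(),c["mtx"][0,0])
E
```

```text
tuner [5.87865419e+02 3.10419253e+01 2.27196569e-01] [[-1.2, -0.9], [-0.2, -1.0], [0.3, -0.7], [-1.5, 0.6], [-0.5, 0.3], [-0.1, -0.1], [-0.2, -1.0], [-1.1, -1.1], [-0.1, -1.4], [0.5, -1.3]]
dish [497.59174878 296.24285347] [-0.35878883  0.08427228 -0.26730613 -0.15082545]
tab [[480.69223384   6.26475267  78.        ]] tab60 [[579.97357578  29.21742444 238.5       ]]
0 [[480.69223384   6.26475267  78.        ]]
0.8 [[542.42844516  20.53743439 211.87131095]]
1.047 [[579.96861534  29.21627764 238.52742474]]
1.3 [[623.80125895  39.34986631 255.21604586]]
tool y yaw 1.3100178129644227 want 1.7979928953655608
dish shift tool [-404.38891623 -185.14909201   59.93057166]
[  68.34717192    0.17257052 -141.77677055] [[-0.0, -0.97, -0.25], [1.0, -0.0, 0.0], [-0.0, -0.25, 0.97]] 296.5977043373649
```

Request:
carry_out --targets '[[[-100,-46,0,-0.12,0],[-202,-92,0,-0.24,0],[-303,-139,0,-0.36,0],[-404,-185,20,-0.488,0],[-404,-185,50,-0.488,0],[-404,-185,50,-0.488,0],[-404,-185,50,-0.488,0],[-404,-185,50,-0.488,0],[-404,-185,50,-0.488,0],[-404,-185,50,-0.488,0],[-404,-185,50,-0.488,0],[-404,-185,50,-0.488,0],[-404,-185,50,-0.488,0],[-404,-185,50,-0.488,0]]]' --grip_force 10

```text
clock: 1.5
tool_pos: [496.6, 298.0, 192.2]
orientation: [[-0.974, -0.227, 0.001], [-0.227, 0.974, 0.001], [-0.001, 0.0, -1.0]]
ft_force: [0.3, -0.1, 0.2]
opening: 0.7
grasp_force: 0.0
```

```bash
python3 - <<'E'
from h import *
import cv2
s=status.read_state();print(s["tool_pos"],s["orientation"].round(3).tolist(),s["opening"],s["clock"],s["ft_force"])
p=s["tool_pos"];R=s["orientation"]
f=grab_frame("wrist");cv2.imwrite("pics/w1.png",f[:,:,::-1])
print("dish",proj("wrist",[497.6,296.2,142]),"axis pt@142",proj("wrist",[p[0],p[1],142]),"tab",proj("wrist",[480.7,6.3,83]))
E
```

```text
[496.59761399 297.95195864 192.23161137] [[-0.974, -0.227, 0.001], [-0.227, 0.974, 0.001], [-0.001, 0.0, -1.0]] 0.7030973408986172 1.5 [ 0.26195626 -0.07735174  0.20745617]
dish [[318.46830568 229.2224271 ]] axis pt@142 [[321.29214719 228.4236978 ]] tab [[-26.69874381 108.00014773]]
```

View pics/w1.png

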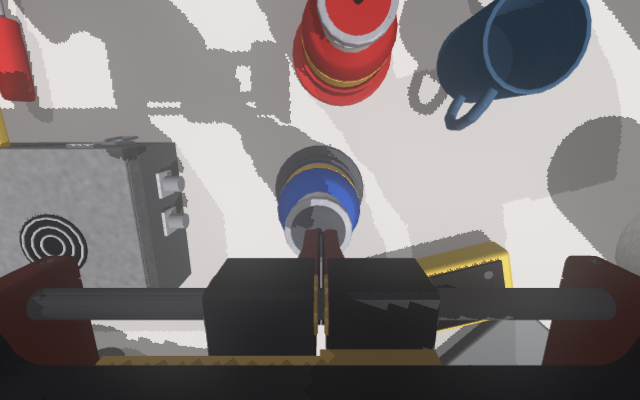

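The wrist view shows the blue bottle's dish spanning columns 285–352, centred near (318,229) under the closed fingertips, which matches the estimate. Pressing now.

Request:
carry_out --targets '[[[0,0,12,0,0],[0,0,24,0,0],[0,0,28,0,0],[0,0,31,0,0],[0,0,33,0,0],[0,0,35,0,0],[0,0,37,0,0],[0,0,38.5,0,0],[0,0,40,0,0],[0,0,40,0,0],[0,0,40,0,0]]]'

```text
clock: 2.65
tool_pos: [497.4, 296.8, 152.5]
orientation: [[-0.974, -0.225, 0.001], [-0.225, 0.974, 0.0], [-0.001, 0.0, -1.0]]
ft_force: [-4.1, -1.8, 6.1]
opening: 0.6
grasp_force: 3.1
```

Contact is at 6 N, near the bottom of the travel. I'll push a little further until the force rises steeply.

Request:
carry_out --targets '[[[0,0,1,0,0],[0,0,2,0,0],[0,0,2.5,0,0],[0,0,2.5,0,0],[0,0,2.5,0,0]]]'

```text
clock: 3.15
tool_pos: [497.4, 296.8, 151.3]
orientation: [[-0.974, -0.225, 0.001], [-0.225, 0.974, 0.001], [-0.002, 0.0, -1.0]]
ft_force: [-6.3, -2.1, 10.9]
opening: 0.5
grasp_force: 5.5
```

Request:
carry_out --targets '[[[0,0,1,0,0],[0,0,2,0,0],[0,0,2,0,0],[0,0,2,0,0]]]'

```text
clock: 3.55
tool_pos: [497.4, 296.9, 151.2]
orientation: [[-0.974, -0.225, 0.003], [-0.225, 0.974, 0.001], [-0.003, 0.001, -1.0]]
ft_force: [-9.5, -5.0, 18.3]
opening: 0.5
grasp_force: 9.0
```

The force is 18 N with no further travel, so the pump is at its stop. Releasing and moving above the tab.

Request:
carry_out --targets '[[[0,0,-4,0,0],[0,0,-8,0,0],[0,0,-12,0,0],[0,0,-16,0,0],[0,0,-35,0,0],[0,0,-58,0,0],[27,-93,-58,0,0.3],[55,-186,-58,0,0.6],[82,-278,-58,0,0.6],[82,-278,-40,0,0.6],[82,-278,-20,0,0.6],[82,-278,-10,0,0.6],[82,-278,-10,0,0.6],[82,-278,-10,0,0.6],[82,-278,-10,0,0.6],[82,-278,-10,0,0.6]]]'

```text
clock: 5.15
tool_pos: [480.7, 8.8, 158.1]
orientation: [[-0.974, -0.227, 0.002], [-0.227, 0.974, 0.0], [-0.002, -0.0, -1.0]]
ft_force: [0.2, -0.4, -0.9]
opening: 52.5
grasp_force: 0.0
```

```bash
python3 - <<'E'
from h import *
import cv2
s=status.read_state();print(s["tool_pos"],s["orientation"].round(3).tolist(),s["opening"],s["clock"],s["ft_force"])
p=s["tool_pos"];R=s["orientation"]
f=grab_frame("wrist");cv2.imwrite("pics/w2.png",f[:,:,::-1])
print("tab end pred",proj("wrist",[588-125*.974+13*-.227,31-125*.227+13*.974,83]),proj("wrist",[588-125*.974-13*-.227,31-125*.227-13*.974,83]),"axis@83",proj("wrist",[p[0],p[1],83]),"tab",proj("wrist",[480.7,6.3,83]))
E
```

```text
[480.7180654    8.76494302 158.09714626] [[-0.974, -0.227, 0.002], [-0.227, 0.974, 0.0], [-0.002, -0.0, -1.0]] 52.49683419265716 5.15 [ 0.20897686 -0.40220424 -0.92052986]
tab end pred [[334.78470194 197.90391473]] [[300.21321385 197.88963336]] axis@83 [[321.06836408 217.54609691]] tab [[317.93625222 216.824845  ]]
```

View pics/w2.png

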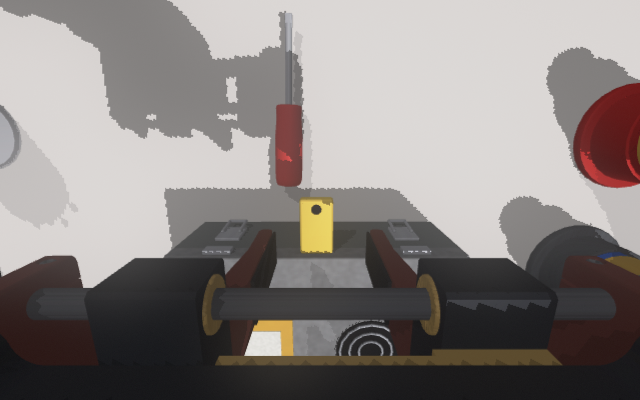

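The tab's end spans columns 300–333 at row 199, within 1 px of the prediction, and it is square to the tool. The screwdriver is clear of it. I'll shift 3 mm, descend and grip.

Request:
carry_out --targets '[[[1,-3,20,0,0.6],[1,-3,45,0,0.6],[1,-3,65,0,0.6],[1,-3,80,0,0.6],[1,-3,80,0,0.6],[1,-3,80,0,0.6],[1,-3,80,0,0],[1,-3,80,0,0],[1,-3,80,0,0],[1,-3,80,0,0],[1,-3,80,0,0],[1,-3,80,0,0],[1,-3,80,0,0],[1,-3,80,0,0]]]' --grip_force 22

```text
clock: 6.6
tool_pos: [480.0, 4.7, 77.7]
orientation: [[-0.974, -0.226, 0.001], [-0.226, 0.974, 0.001], [-0.001, 0.001, -1.0]]
ft_force: [-0.8, 3.8, 5.8]
opening: 25.8
grasp_force: 22.0
```

```bash
python3 - <<'E'
from h import *
import cv2
s=status.read_state();p=s["tool_pos"];R=s["orientation"];print(p,s["opening"],s["clock"],s["ft_force"],s["grasp_force"],s["joint_positions"].round(2))
# arc through the actual grip point: hinge at yaw .227
h=np.array([587.9+80*.9743,31+80*.2252]);ex=np.array([.9743,.2252])
r=(h-p[:2])@ex;n=p[2]-70;print("r,n",r,n)
for r in (r,190):
  for a in np.radians([3,6,9,12,15,18,21,24,27,30,33,36,39,42,45,48,51,54,57,60]):
    X=r-(r*np.cos(a)-n*np.sin(a));Z=r*np.sin(a)+n*np.cos(a)-n
    t=R.T@np.r_[ex*X,Z];print(t.round(1).tolist(),end=" ")
  print()
E
```

```text
[479.99226753   4.72041569  77.71194695] 25.76905219140527 6.6 [-0.78100945  3.79361376  5.8266336 ] 21.998113989830017 [-0.06 -0.21  1.81  0.    1.54 -1.86]
r,n 191.05070853252028 7.711946952490109
[-0.7, 0.0, -10.0] [-1.9, 0.0, -19.9] [-3.6, 0.0, -29.8] [-5.8, 0.0, -39.5] [-8.6, 0.0, -49.2] [-11.8, 0.0, -58.6] [-15.5, 0.0, -67.9] [-19.7, 0.0, -77.0] [-24.4, 0.0, -85.9] [-29.5, 0.0, -94.5] [-35.1, 0.0, -102.8] [-41.1, 0.1, -110.8] [-47.5, 0.1, -118.5] [-54.3, 0.1, -125.8] [-61.5, 0.1, -132.8] [-69.1, 0.1, -139.4] [-76.9, 0.1, -145.5] [-85.1, 0.1, -151.3] [-93.6, 0.1, -156.6] [-102.4, 0.1, -161.5] 
[-0.7, 0.0, -9.9] [-1.9, 0.0, -19.8] [-3.6, 0.0, -29.6] [-5.8, 0.0, -39.3] [-8.5, 0.0, -48.9] [-11.7, 0.0, -58.3] [-15.4, 0.0, -67.6] [-19.6, 0.0, -76.6] [-24.3, 0.0, -85.4] [-29.4, 0.0, -93.9] [-34.9, 0.0, -102.2] [-40.9, 0.1, -110.2] [-47.3, 0.1, -117.8] [-54.1, 0.1, -125.1] [-61.2, 0.1, -132.0] [-68.7, 0.1, -138.6] [-76.6, 0.1, -144.7] [-84.7, 0.1, -150.5] [-93.1, 0.1, -155.7] [-101.8, 0.1, -160.6]
```

Request:
carry_out --targets '[[[0,0,-2,0,0],[-0.7,0,-6,0,0],[-0.8,0,-10,0,0],[-1.3,0,-15,0,0],[-1.9,0,-20,0,0],[-2.7,0,-25,0,0],[-3.6,0,-30,0,0],[-4.7,0,-34.5,0,0],[-5.8,0,-39.5,0,0],[-7.2,0,-44.5,0,0],[-8.6,0,-49,0,0],[-10.2,0,-54,0,0],[-11.8,0,-58.5,0,0],[-13.6,0,-63,0,0],[-15.5,0,-68,0,0],[-17.6,0,-72.5,0,0],[-19.7,0,-77,0,0],[-21.5,0,-80.5,0,0],[-22.3,0,-82,0,0],[-22.3,0,-82,0,0]]]'

```text
clock: 8.6
tool_pos: [501.1, 9.7, 159.0]
orientation: [[-0.974, -0.226, -0.002], [-0.226, 0.974, 0.001], [0.002, 0.001, -1.0]]
ft_force: [-1.0, 5.9, -3.4]
opening: 25.7
grasp_force: 22.0
```

```bash
python3 - <<'E'
from h import *
import cv2
s=status.read_state();p=s["tool_pos"];R=s["orientation"];print(p,s["opening"],s["clock"],s["ft_force"],s["grasp_force"],s["wrist_torque"])
a=grab_frame("scene")[140:320,230:450];b=grab_frame("wrist")
a=cv2.resize(a,(489,400),interpolation=cv2.INTER_CUBIC);b=cv2.resize(b,(311,194))
c=np.zeros((400,800,3),np.uint8);c[:,:489]=a;c[:194,489:]=b;cv2.imwrite("pics/l1.png",c[:,:,::-1])
E
```

```text
[501.05994333   9.6715847  158.99699818] 25.700734163286377 8.6 [-1.03807192  5.94557552 -3.35908781] 21.999171674251556 [0.86124882 0.33225773 0.02760596]
```

View pics/l1.png

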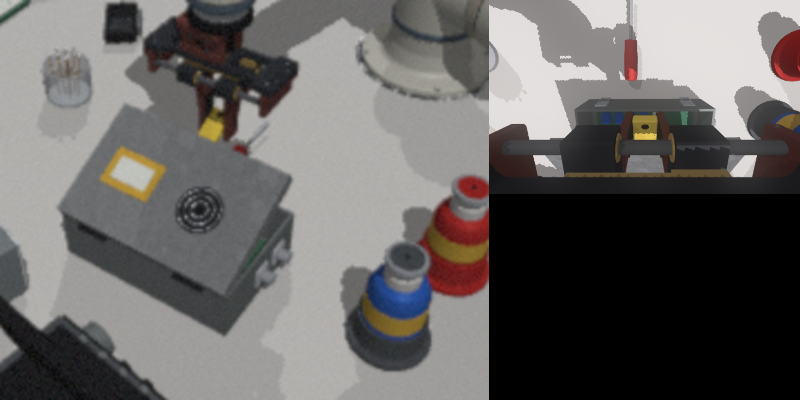

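The scene crop shows the cover raised about 25° with the tab held in the jaws, and the blue dish back up. Continuing along the arc.

Request:
carry_out --targets '[[[-1,0,-2,0,0],[-2.1,0.3,-3.9,0,0],[-4.6,0.5,-8.3,0,0],[-7.2,1,-12.5,0,0],[-10,1,-16.7,0,0],[-12.8,1,-20.8,0,0],[-15.8,1,-24.9,0,0],[-18.8,1,-28.8,0,0],[-22,1,-32.7,0,0],[-25.2,1,-36.5,0,0],[-28.6,1,-40.2,0,0],[-32,1,-43.8,0,0],[-35.6,1,-47.3,0,0],[-39.2,1,-50.8,0,0],[-43,1,-54.2,0,0],[-46.8,1,-57.4,0,0],[-50,1,-60,0,0],[-52,1,-61.6,0,0],[-52.5,1,-62,0,0],[-52.5,1,-62,0,0]]]'

```text
clock: 10.7
tool_pos: [552.7, 21.9, 221.2]
orientation: [[-0.974, -0.225, 0.0], [-0.225, 0.974, -0.001], [0.0, -0.001, -1.0]]
ft_force: [1.2, -5.3, -3.3]
opening: 25.8
grasp_force: 22.0
```

Request:
carry_out --targets '[[[-1,0,-0.8,0,0],[-2.5,0,-1.8,0,0],[-4.5,0,-3.2,0,0],[-7.2,0,-5.2,0,0],[-10.3,0,-7.3,0,0],[-14.5,0,-10,0,0],[-18.8,0,-12.6,0,0],[-23,0,-15,0,0],[-26,0,-16.6,0,0],[-27.5,0,-17.4,0,0],[-27.5,0,-17.4,0,0],[-27.5,0,-17.4,0,0],[-27.5,0,-17.4,0,0],[-27.5,0,-17.4,0,0]]]'

```text
clock: 12.1
tool_pos: [579.4, 28.2, 238.7]
orientation: [[-0.974, -0.225, 0.0], [-0.225, 0.974, -0.0], [-0.0, -0.0, -1.0]]
ft_force: [0.4, -4.7, -2.3]
opening: 26.0
grasp_force: 22.0
```

```bash
python3 - <<'E'
from h import *
import cv2
s=status.read_state();p=s["tool_pos"];R=s["orientation"];print(p,s["opening"],s["clock"],s["ft_force"],s["grasp_force"],s["wrist_torque"])
h=np.array([587.9+80*.9743,31+80*.2252]);ex=np.array([.9743,.2252])
x=(h-p[:2])@ex;z=p[2]-70;print("r",np.hypot(x,z),"ang",np.degrees(np.arctan2(z,x)-np.arctan2(7.7,191)))
for a in (55,60,65):
  t=np.radians(a);P=[]
  for y in(120,-120):
    X=-160*np.cos(t)+20*np.sin(t);Z=70+160*np.sin(t)+20*np.cos(t);P.append([*(h+ex*X+y*np.array([-.2252,.9743])),Z])
  print(a,proj("scene",P).round(1).tolist(),((proj("scene",P)-[230,130])*3).round().tolist())
a=grab_frame("scene")[130:310,230:450]
cv2.imwrite("pics/l2.png",cv2.resize(a,None,fx=3,fy=3,interpolation=cv2.INTER_CUBIC)[:,:,::-1])
E
```

```text
[579.38081973  28.16313862 238.73307642] 25.97747373992907 12.1 [ 0.4487365  -4.73369914 -2.28235504] 22.000191807746887 [-0.74075482  0.10645617  0.07551294]
r 190.73716499928747 ang 59.898254094827394
55 [[349.4, 215.4], [270.5, 180.6]] [[358.0, 256.0], [121.0, 152.0]]
60 [[346.8, 216.7], [267.1, 181.3]] [[351.0, 260.0], [111.0, 154.0]]
65 [[344.0, 218.5], [263.7, 182.4]] [[342.0, 265.0], [101.0, 157.0]]
```

View pics/l2.png

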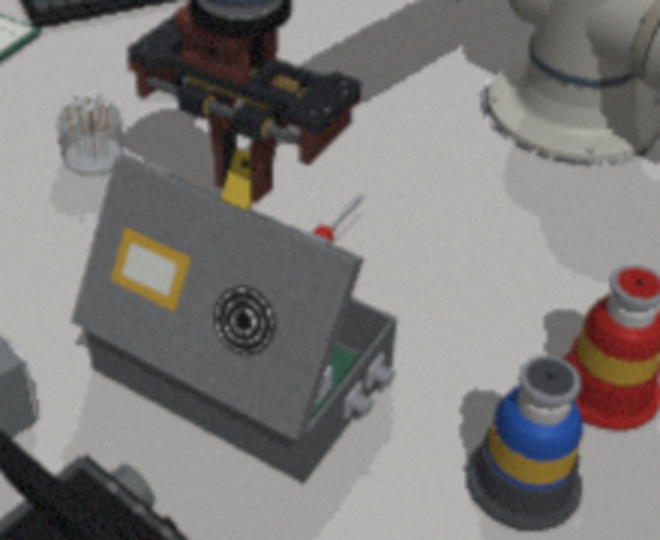

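The crop shows the cover held open by the tab, with its corners at about (118,156), (361,258), (75,320) and (295,437). I'll check the angle independently from its side edges.

```bash
python3 - <<'E'
from h import *
from scipy.optimize import least_squares
m=np.array([(361,258),(118,156),(295,437),(75,320)])/3+[230,130]-.33
def f(v):
  x,y,w,t=v;e=np.array([np.cos(w),np.sin(w)]);l=np.array([-e[1],e[0]]);h=np.array([x,y])+80*e;P=[]
  for r in(160,0):
    for k in(120,-120):P.append([*(h+e*(-r*np.cos(t)+20*np.sin(t))+k*l),70+r*np.sin(t)+20*np.cos(t)])
  return (proj("scene",P)-m).ravel()
r=least_squares(f,[588,31,.227,1.04]);print(r.x,np.degrees(r.x[3]),r.fun.round(1))
g=least_squares(lambda t:f([588,31,.227,t[0]])[[0,1,2,3]]-f([588,31,.227,t[0]])[[4,5,6,7]],[1.]);print(np.degrees(g.x))
E
```

```text
[5.85585885e+02 3.22275959e+01 2.32792772e-01 1.00802796e+00] 57.755747791705325 [-0.8  0.   0.5 -0.8  0.9  0.4 -0.7  0.1]
[57.99424617]
```

Arm kinematics give 59.9° and the image gives about 58° ± 2°, so the two agree within error. The tab is still held steadily, so I'm handing in.

```bash
python3 -c "
from rig import *
print(finish_job())"
```

```text
the job is handed in; nothing more can be done
None
```

The job is handed in: I pressed the blue bottle's dish to its stop and it came back up, then raised the tuner cover steadily by its tab to about 60° (59.9° from the arm's position, about 58° from the camera image), and the gripper is still holding it there.

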